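# Load the glaze test cups into the kiln rack in reverse order

## Task

The kiln rack will be turned round when it goes into the kiln, so move the four glazed test cups from the wooden ware rack into the white kiln rack in reverse order, one to each compartment: the cup nearest the robot goes into the compartment farthest from the robot, the second into the third, and so on. Set every cup down gently and upright, standing fully on the floor of its compartment, without dropping it or knocking any cup over.

Things in the scene. Friction and masses are not known exactly. Their poses are not given: they have to be found in the camera images.
- ware_rack: Fixed wooden rack, 284 x 74 mm, on the left or right of the table. Four compartments, 66 mm square inside, in a row along its x axis, which points away from the robot within 15 degrees: centres at x = -105, -35, 35, 105 mm, y = 0. Floor 4 mm thick, walls 4 mm, tops 14 mm above the table. Tile ledge 10 mm high at y = 37 to 69 mm. Origin: centre of underside, z up. A cup starts in each compartment.
- kiln_rack: Fixed white rack on the other side of the table, empty at the start, 284 x 74 mm. Four compartments, 66 mm square inside, in a row along its x axis, which points away from the robot within 15 degrees: centres at x = -105, -35, 35, 105 mm, y = 0. Floor 4 mm thick, walls 4 mm, tops 14 mm above the table. A 16 mm steel lip at each end. Origin: centre of underside, z up.
- cup_blue: Loose dark blue glazed test cup without handle: upright straight cylinder 48 mm in diameter, 64 mm high, wall 4 mm, open at the top, about 140 g. Origin: centre of its underside; z along its axis, up. Best gripped across the diameter at right angles to the row, where there is free space on both sides; cups in the row have only 22 mm between them.
- cup_green: Loose green glazed test cup without handle: upright straight cylinder 48 mm in diameter, 64 mm high, wall 4 mm, open at the top, about 140 g. Origin: centre of its underside; z along its axis, up. Best gripped across the diameter at right angles to the row, where there is free space on both sides; cups in the row have only 22 mm between them.
- cup_yellow: Loose yellow glazed test cup without handle: upright straight cylinder 48 mm in diameter, 64 mm high, wall 4 mm, open at the top, about 140 g. Origin: centre of its underside; z along its axis, up. Best gripped across the diameter at right angles to the row, where there is free space on both sides; cups in the row have only 22 mm between them.
- cup_red: Loose dark red glazed test cup without handle: upright straight cylinder 48 mm in diameter, 64 mm high, wall 4 mm, open at the top, about 140 g. Origin: centre of its underside; z along its axis, up. Best gripped across the diameter at right angles to the row, where there is free space on both sides; cups in the row have only 22 mm between them.
- tile_blue: Dark blue glaze sample tile, 26 mm square, 4 mm thick, fixed flat on the ledge of the ware rack, 53 mm to the +y side of the place where the blue cup stands at the start, so it goes on showing where that cup came from. Origin: centre of its underside, 10 mm above the table.
- tile_green: Green glaze sample tile, 26 mm square, 4 mm thick, fixed flat on the ledge of the ware rack, 53 mm to the +y side of the place where the green cup stands at the start, so it goes on showing where that cup came from. Origin: centre of its underside, 10 mm above the table.
- tile_yellow: Yellow glaze sample tile, 26 mm square, 4 mm thick, fixed flat on the ledge of the ware rack, 53 mm to the +y side of the place where the yellow cup stands at the start, so it goes on showing where that cup came from. Origin: centre of its underside, 10 mm above the table.
- tile_red: Dark red glaze sample tile, 26 mm square, 4 mm thick, fixed flat on the ledge of the ware rack, 53 mm to the +y side of the place where the red cup stands at the start, so it goes on showing where that cup came from. Origin: centre of its underside, 10 mm above the table.

How it is judged (in metres and radians):
At the end, for the whole second after the job is handed in: Every cup stands upright (within 0.1 rad), at rest and released on the floor of a kiln rack compartment (within 13 mm of its centre each way, height within 4 mm), in the order reversed from that at the start: first place to fourth, second to third, third to second, fourth to first (((x of tile_blue in the frame of ware_rack between -0.125 and -0.085 m and x of cup_blue in the frame of kiln_rack between 0.092 and 0.118 m) or (x of tile_blue in the frame of ware_rack between -0.055 and -0.015 m and x of cup_blue in the frame of kiln_rack between 0.022 and 0.048 m) or (x of tile_blue in the frame of ware_rack between 0.015 and 0.055 m and x of cup_blue in the frame of kiln_rack between -0.048 and -0.022 m) or (x of tile_blue in the frame of ware_rack between 0.085 and 0.125 m and x of cup_blue in the frame of kiln_rack between -0.118 and -0.092 m)) and y of cup_blue in the frame of kiln_rack between -0.013 and 0.013 m and z of cup_blue in the frame of kiln_rack between 0 and 0.008 m and angle between each of cup_blue, cup_green, cup_yellow, cup_red's own z axis and vertical below 0.1 rad and linear speed of each of cup_blue, cup_green, cup_yellow, cup_red below 0.02 m/s and ((x of tile_green in the frame of ware_rack between -0.125 and -0.085 m and x of cup_green in the frame of kiln_rack between 0.092 and 0.118 m) or (x of tile_green in the frame of ware_rack between -0.055 and -0.015 m and x of cup_green in the frame of kiln_rack between 0.022 and 0.048 m) or (x of tile_green in the frame of ware_rack between 0.015 and 0.055 m and x of cup_green in the frame of kiln_rack between -0.048 and -0.022 m) or (x of tile_green in the frame of ware_rack between 0.085 and 0.125 m and x of cup_green in the frame of kiln_rack between -0.118 and -0.092 m)) and y of cup_green in the frame of kiln_rack between -0.013 and 0.013 m and z of cup_green in the frame of kiln_rack between 0 and 0.008 m and ((x of tile_yellow in the frame of ware_rack between -0.125 and -0.085 m and x of cup_yellow in the frame of kiln_rack between 0.092 and 0.118 m) or (x of tile_yellow in the frame of ware_rack between -0.055 and -0.015 m and x of cup_yellow in the frame of kiln_rack between 0.022 and 0.048 m) or (x of tile_yellow in the frame of ware_rack between 0.015 and 0.055 m and x of cup_yellow in the frame of kiln_rack between -0.048 and -0.022 m) or (x of tile_yellow in the frame of ware_rack between 0.085 and 0.125 m and x of cup_yellow in the frame of kiln_rack between -0.118 and -0.092 m)) and y of cup_yellow in the frame of kiln_rack between -0.013 and 0.013 m and z of cup_yellow in the frame of kiln_rack between 0 and 0.008 m and ((x of tile_red in the frame of ware_rack between -0.125 and -0.085 m and x of cup_red in the frame of kiln_rack between 0.092 and 0.118 m) or (x of tile_red in the frame of ware_rack between -0.055 and -0.015 m and x of cup_red in the frame of kiln_rack between 0.022 and 0.048 m) or (x of tile_red in the frame of ware_rack between 0.015 and 0.055 m and x of cup_red in the frame of kiln_rack between -0.048 and -0.022 m) or (x of tile_red in the frame of ware_rack between 0.085 and 0.125 m and x of cup_red in the frame of kiln_rack between -0.118 and -0.092 m)) and y of cup_red in the frame of kiln_rack between -0.013 and 0.013 m and z of cup_red in the frame of kiln_rack between 0 and 0.008 m); the robot touches nothing.
It fails at once if a cup is tipped over (more than 40 degrees) (angle between any of cup_blue, cup_green, cup_yellow, cup_red's own z axis and vertical above 0.7 rad).
It fails at once if a cup is dropped or thrown (faster than 0.7 m/s, a fall of 25 mm, with no finger on it) ((linear speed of cup_blue above 0.7 m/s and contact force between cup_blue and the fingers below 0.05 N) or (linear speed of cup_green above 0.7 m/s and contact force between cup_green and the fingers below 0.05 N) or (linear speed of cup_yellow above 0.7 m/s and contact force between cup_yellow and the fingers below 0.05 N) or (linear speed of cup_red above 0.7 m/s and contact force between cup_red and the fingers below 0.05 N)).
It also fails if it takes over 102 s, if anything falls off the work surface, if the arm or the gripper's body presses on something with over 40 N, if the wrist force passes 120 N, or if a joint passes its speed limit or range.

## Robot

A 6-joint arm with a two-finger parallel gripper is mounted at the origin on the work surface. World frame = base frame: x ahead of the robot, y to its left, z up, the work surface at z = 0. Lengths are in mm, angles in rad, forces in N, time in s.
With the tool pointing down it reaches from about 300 to 750 mm from the base axis. Payload 8.5 kg.
Tool frame: the origin (TCP) lies at the very end of the fingers, on their centre line; the grasp point (between the pads) lies 19 mm behind it (ctrl.tcp_to_grasp is the distance from the TCP to the grasp point, in mm); z points along the fingers, y is the direction in which the jaws open and shut (so a half turn about z gives the same grasp; the last joint's range is limited). The gripper opens to 88 mm and grips with 3 to 60 N. Pads are 18 mm wide; open, the fingers measure 123 mm over their backs; the gripper's body (75 mm by 187 mm) begins 45 mm behind the grasp point.
Start: joints at [1.077, 0.381, 1.297, -0, 1.464, -0.215], TCP at [151.353, 528.746, 204.548] pointing down, gripper open.
Joint ranges: [-3.11, 3.11], [-0.89, 2.33], [0.22, 2.48], [-1.42, 4.56], [0.17, 2.85], [-2.88, 2.88]. Speed limits (rad/s): [2.39, 2.39, 3.14, 3.14, 3.14, 3.14].

## Interface

Orientations are given as a unit quaternion [w, x, y, z].
In Python, from station import sensors, viewer, ctrl, nets gives the robot as it stands.
- The arm moves only by the tool play_rows, never from a script. Its argument "targets" is a list of rows, each an object with "offset": the shift along the tool's x, y, z in cm, a list of three; "twist": the turn, a rotation vector about the tool's x, y, z in degrees, a list of three; "hand": the finger opening in cm, from 0 to 8.81. In form: [{"offset": [x, y, z], "twist": [ax, ay, az], "hand": hand}, ...]. A call has 1 to 20 rows; each row shifts and turns the commanded pose from where the row before left it, along the tool's axes as they then stand; what a row does not reach is not made up. A row lasts 1/12 s, in which the tool goes at most 41.7 mm and 7.16 degrees, less where a joint would pass 70% of its speed; a pose out of reach is approached as far as the arm can. A call is refused whole if a number of a shift passes 4.17 or a number of a turn 7.16, either way. A call with a gripper value outside its range is refused whole. The fingers move at their own pace and stop on an object; "newtons" is the grip in N (left out, the last holds). Time passes only in rows, so rows that do not move let the fingers close. It gives the time, the measured TCP pose, the force and the opening at its end, in the units of the state.
- sensors.get_state(): the state, without advancing time (a new reading comes with each control period).
- viewer.camera(name): name is "scene" or "side" or "wrist"; returns (picture, depth): 420x560x3 uint8, blue, green, red; 420x560 float32, mm along the optical axis (not along the pixel's ray), 0 where there is no reading.
- viewer.camera_model(name): a dict with "fx", "fy", "cx", "cy" (pixels), "rvec" (rotation vector, rad) and "tvec" (3), from world to camera coordinates, as OpenCV has them; the wrist camera has in their place "T_tool_cam" (4x4, takes a point from camera to tool coordinates, whose origin is the TCP and whose axes are the flange's). Camera axes: x right, y down, z forward; pixel columns grow to the right and rows downward; lengths in mm; the calibration is good to about 2 mm. The wrist camera is an equidistant fisheye: a pixel r from the principal point sees the ray r / f radians off the axis. A picture is of the moment at which its call begins: read the wrist's pose just before it. camera_model takes no time and is no camera call.
- ctrl.close_job(): hands the job in, once; it reports no verdict.
Trained networks look in the newest picture that a camera, given by its name, has taken for a name from the list of things; names that differ only in an ending like _2 or _b are one class to them, and where a whole thing is asked for, a point or a joint stands for the part that bears it (a point fixed in the world has none). Each returns a list of dicts, best first, with "p" (0 to 1); they miss things now and then, are a little off and sometimes report something else, mostly with a low value. They report only what shows in the picture. A call takes as long as a camera call.
- nets.look_for(camera, thing): "position" ([column, row] as shares, 0 to 1, of the picture: columns of its width, rows of its height, amid what is visible of it).
- nets.regions_of(camera, thing): "mask" (420x560 bool, what is visible of it) and "position" ([column, row] as shares, 0 to 1, of the picture: columns of its width, rows of its height, amid what is visible of it).
- nets.pinpoint(camera, thing): "position" ([column, row] as shares, 0 to 1, of the picture: columns of its width, rows of its height: a listed point, or the origin of a listed thing).
The state is a dict: "time": time; "joint_pos": joint angles; "joint_vel": joint speeds; "tau": joint torques, N m; "ee_pos": TCP position; "tcp_rot": TCP orientation; "ft_force": force on the tool from outside, world axes, zero at the start; "wrist_torque": the same for the moment, N m; "width": finger opening in mm.
Only numpy, scipy, OpenCV 4.12 (cv2) and the standard library are available. Lean on these libraries where they do the work, as an engineer would, in place of code of your own. Each camera call takes 0.05 s, during which the arm holds its last target.

## Working session

There is one attempt and no reset: what is moved stays moved. The work goes in short steps, Python scripts to look and compute and a tool call to move; the robot and the scene stay as the last step left them, time stands still between calls to the robot, and variables do not carry over. Pictures are saved under pics/ and viewed, and the job is handed in when it is done.

Besides the shell and the picture viewer there is one more tool, called after ">>>" in YAML: its name, and indented under it one key for each argument. play_rows: Moves the arm, as the interface text tells. Its arguments: {"type":"object","properties":{"targets":{"type":"array"},"newtons":{"type":"number"}},"required":["targets"]}

```bash
mkdir -p pics; ls
python3 - <<'E'
from station import sensors, viewer, ctrl, nets
import cv2, numpy as np
s=sensors.get_state()
for k,v in s.items(): print(k,v)
for n in ("scene","side"):
    p,d=viewer.camera(n); cv2.imwrite(f"pics/{n}0.png",p); print(n,viewer.camera_model(n))
print(viewer.camera_model("wrist"), ctrl.tcp_to_grasp)
E
```

```text
pics
time 0.0
joint_pos [ 1.07671387e+00  3.81198954e-01  1.29820897e+00  9.78338805e-06
  1.46358767e+00 -2.15298148e-01]
joint_vel [-0.00177238  0.00046672 -0.00086486  0.00063316 -0.00185176 -0.0008951 ]
tau [ 1.70869713e-03 -4.37936568e+01 -2.24551570e+01  7.14165042e-02
  3.53595894e-02 -8.09936250e-05]
ee_pos [151.20286211 528.48944397 203.95367819]
tcp_rot [-2.48181541e-04  1.38941678e-01  9.90300317e-01 -6.56118743e-04]
ft_force [-0.43922768 -0.36911908  0.33554735]
wrist_torque [-0.00815513  0.00024616  0.10323815]
width 88.24882981386588
scene {'fx': 436.94504281685414, 'fy': 436.94504281685414, 'cx': 277.7290163867054, 'cy': 210.2761467120741, 'rvec': array([ 2.10572612,  0.89877573, -0.45380165]), 'tvec': array([-397.94472489, -202.10699428, 1050.77849848])}
side {'fx': 458.32460577820405, 'fy': 458.32460577820405, 'cx': 278.17647376523564, 'cy': 214.42592696926545, 'rvec': array([ 0.81992012, -2.61025415,  1.0122592 ]), 'tvec': array([434.1194486 , 253.59714809, 652.78314926])}
{'fx': 325.19226210127806, 'fy': 325.19226210127806, 'cx': 276.0628787735056, 'cy': 213.98855289305052, 'T_tool_cam': array([[-7.83796462e-04, -9.65040116e-01, -2.62101049e-01,
         6.63354166e+01],
       [ 9.99999332e-01, -9.79085185e-04,  6.14497894e-04,
         1.30128740e+00],
       [-8.49634373e-04, -2.62100392e-01,  9.65040239e-01,
        -1.80800578e+02],
       [ 0.00000000e+00,  0.00000000e+00,  0.00000000e+00,
         1.00000000e+00]])} 18.700000000000003
```

View pics/scene0.png

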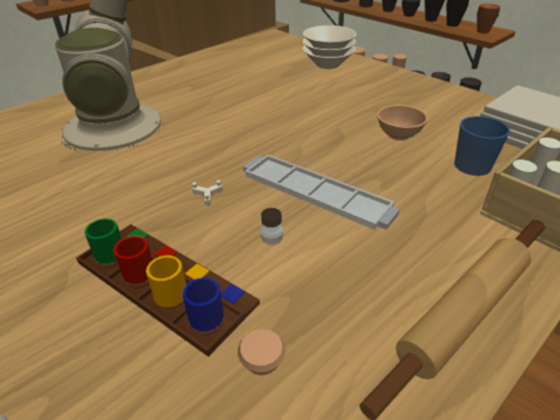

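View pics/side0.png

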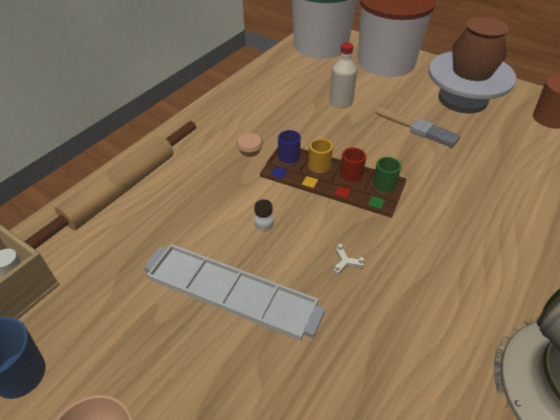

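```bash
cat > h.py <<'E'
from station import sensors, viewer, ctrl, nets
import cv2, numpy as np
from scipy.spatial.transform import Rotation as R
def w2c(n):
    m=viewer.camera_model(n); return m,R.from_rotvec(np.array(m['rvec']).ravel()).as_matrix(),np.array(m['tvec']).ravel()
def proj(n,P):
    m,r,t=w2c(n); c=np.atleast_2d(P)@r.T+t
    return np.c_[m['fx']*c[:,0]/c[:,2]+m['cx'], m['fy']*c[:,1]/c[:,2]+m['cy']]
def cloud(n,d):
    m,r,t=w2c(n); v,u=np.mgrid[0:420,0:560]
    c=np.stack([(u-m['cx'])/m['fx']*d,(v-m['cy'])/m['fy']*d,d],-1)
    return (c-t)@r
def onplane(n,uv,z):
    m,r,t=w2c(n); uv=np.atleast_2d(uv)
    dirs=np.c_[(uv[:,0]-m['cx'])/m['fx'],(uv[:,1]-m['cy'])/m['fy'],np.ones(len(uv))]@r
    o=-t@r
    return o+dirs*((z-o[2])/dirs[:,2])[:,None]
E
python3 - <<'E'
from h import *
np.set_printoptions(precision=1,suppress=True)
for n in ("scene","side"):
    p,d=viewer.camera(n); W=cloud(n,d)
    print(n,"base,tcp",proj(n,[[0,0,0],[151,528,204]]))
    for th in ["kiln_rack","ware_rack","tile_blue","tile_green","tile_yellow","tile_red","cup_blue","cup_green","cup_yellow","cup_red"]:
        rs=nets.regions_of(n,th)
        for r in rs[:2]:
            if r['p']<.3: continue
            m=r['mask']; q=W[m&(d>0)]
            px=np.array(r['position'])*[560,420]
            zt=64+4 if 'cup' in th else 14
            print(th,round(r['p'],2),px,m.sum(),"med",np.median(q,axis=0),"plane",onplane(n,px,14)[0])
            if 'cup' in th:
                top=q[q[:,2]>62]; 
                if len(top)>5: print("   rim",cv2.minEnclosingCircle(top[:,:2].astype(np.float32)),np.percentile(top[:,2],[50,95]))
            if 'rack' in th:
                f=q[(q[:,2]<22)&(q[:,2]>-10)]; print("  rect",cv2.minAreaRect(f[:,:2].astype(np.float32)))
        pp=nets.pinpoint(n,th)
        for r in pp[:2]:
            if r['p']>.3:
                px=np.array(r['position'])*[560,420]; z={'c':4,'t':10}.get(th[0],0); print("   pin",round(r['p'],2),px,onplane(n,px,z)[0])
print(sensors.get_state()['time'])
E
```

```text
scene base,tcp [[112.3 126.2]
 [311.6   3.8]]
kiln_rack 0.62 [323.9 191.4] 4598 med [539.3 156.8   3.8] plane [546.2 149.9  14. ]
  rect ((520.3251953125, 151.73941040039062), (318.8541564941406, 79.01680755615234), 10.784738540649414)
   pin 0.81 [317.5 187.5] [516.8 165.2  -0. ]
ware_rack 0.62 [178.3 308.9] 4588 med [ 576.2 -200.3    8.2] plane [ 588.3 -194.8   14. ]
  rect ((510.65869140625, -176.25477600097656), (303.9480895996094, 115.44393157958984), 9.984124183654785)
   pin 0.59 [157.6 290.5] [ 526.9 -193.4    0. ]
tile_blue 0.78 [232.7 293.9] 307 med [ 617.6 -123.5   13.1] plane [ 619.7 -124.2   14. ]
   pin 0.74 [236.3 298.6] [ 627.2 -124.    10. ]
   pin 0.65 [205.9 320.7] [ 628.1 -177.6   10. ]
   pin 0.52 [136.  236.4] [ 408.3 -160.6   10. ]
tile_yellow 0.57 [195.4 271. ] 232 med [ 547.7 -135.4   13.1] plane [ 545.8 -136.7   14. ]
   pin 0.69 [197.1 275.3] [ 551.4 -138.1   10. ]
tile_red 0.6 [163.8 250.2] 155 med [ 476.9 -146.1   13.3] plane [ 473.4 -146.8   14. ]
   pin 0.63 [164.1 250.9] [ 471.  -145.6   10. ]
cup_blue 0.93 [204.3 304.4] 1931 med [ 636.3 -178.7   46.6]
[... 2013 characters left out ...]
en 0.86 [388.  175.2] 836 med [ 415.9 -197.6   47. ] plane [ 424.1 -242.3   14. ]
   rim ((418.71099853515625, -212.86415100097656), 24.128742218017578) [65.9 68.2]
   pin 0.96 [383.5 188. ] [ 418.2 -213.1    4. ]
cup_yellow 0.87 [320.3 156.9] 838 med [ 552.6 -175.5   45.5] plane [ 568.7 -212.6   14. ]
   rim ((556.0343017578125, -187.8792724609375), 24.60947608947754) [66.  68.4]
   pin 0.81 [320.1 169.3] [ 553.7 -188.4    4. ]
   pin 0.71 [281.4 174. ] [ 612.7 -129.7    4. ]
cup_red 0.78 [352.5 170.6] 849 med [ 484.3 -186.6   46. ] plane [ 490.8 -213.3   14. ]
   rim ((487.8602600097656, -199.167724609375), 24.87212562561035) [66.  68.6]
   pin 0.81 [350.7 180. ] [ 484.4 -196.     4. ]
2.2
```

```bash
cat >> h.py <<'E'
def rack_pts(cx,cy,deg):
    a=np.deg2rad(deg); e=np.array([np.cos(a),np.sin(a)]); f=np.array([-e[1],e[0]])
    return lambda x,y,z: np.r_[np.array([cx,cy])+e*x+f*y,z]
E
python3 - <<'E'
from h import *
np.set_printoptions(precision=1,suppress=True)
from scipy.optimize import minimize
# top-surface points (walls z>10.5) and floor points from both cameras
out=[]
ims=[]
fl=[];tp=[]
for n in ("scene","side"):
    p,d=viewer.camera(n); W=cloud(n,d)
    m=nets.regions_of(n,"kiln_rack")[0]['mask']&(d>0)
    m=cv2.erode(m.astype(np.uint8),np.ones((3,3)))>0
    q=W[m]; fl.append(q[(q[:,2]<5.5)]); tp.append(q[q[:,2]>11]); print(n,len(q),len(fl[-1]),len(tp[-1]),np.histogram(q[:,2],bins=np.arange(-3,20,1.5)))
    def cost(v,q=q):
        a=np.deg2rad(v[2]); x=(q[:,0]-v[0])*np.cos(a)+(q[:,1]-v[1])*np.sin(a); y=-(q[:,0]-v[0])*np.sin(a)+(q[:,1]-v[1])*np.cos(a)
        inn=(np.abs(x)<138)&(np.abs((x+140)%70-35)<33)&(np.abs(y)<33)
        wall=(np.abs(x)<142)&(np.abs(y)<37)&~inn
        z=q[:,2]
        return -( (inn&(z<6)).sum()+(wall&(z>10)).sum()-(inn&(z>10)).sum()-(wall&(z<6)).sum())
    best=min(((cost((cx,cy,a)),cx,cy,a) for cx in np.arange(512,534,1) for cy in np.arange(142,160,1) for a in np.arange(8.5,12.6,.5)))
    print(best); out.append(best[1:])
v=np.mean(out,axis=0); print(v)
for n in ("scene","side"):
    p,d=viewer.camera(n); 
    for (cx,cy,a) in [v,(522,-194,10.2)]:
        g=rack_pts(cx,cy,a)
        for x in (-105,-35,35,105):
            c=proj(n,[g(x+sx*33,sy*33,14) for sx,sy in ((-1,-1),(1,-1),(1,1),(-1,1))])
            cv2.polylines(p,[np.int32(c*16).reshape(-1,1,2)],True,(0,0,255),1,cv2.LINE_AA,4)
    pts=proj(n,[g(0,0,0)]); 
    x0,y0,x1,y1=(60,140,420,380) if n=="scene" else (130,120,420,350)
    cv2.imwrite(f"pics/{n}_ov.png",cv2.resize(p[y0:y1,x0:x1],None,fx=2,fy=2,interpolation=cv2.INTER_CUBIC))
E
```

```text
scene 3941 2402 621 (array([   0,    0,  132, 1109,  996,  231,  211,  215,  292,  398,  288,
         65,    4,    0,    0]), array([-3. , -1.5,  0. ,  1.5,  3. ,  4.5,  6. ,  7.5,  9. , 10.5, 12. ,
       13.5, 15. , 16.5, 18. , 19.5]))
(np.int64(-2313), np.int64(520), np.int64(156), np.float64(11.0))
side 6879 4704 1140 (array([   1,   23,  519, 1944, 1835,  470,  187,  202,  371,  597,  507,
        202,   20,    1,    0]), array([-3. , -1.5,  0. ,  1.5,  3. ,  4.5,  6. ,  7.5,  9. , 10.5, 12. ,
       13.5, 15. , 16.5, 18. , 19.5]))
(np.int64(-4881), np.int64(520), np.int64(152), np.float64(11.0))
[520. 154.  11.]
```

View pics/scene_ov.png

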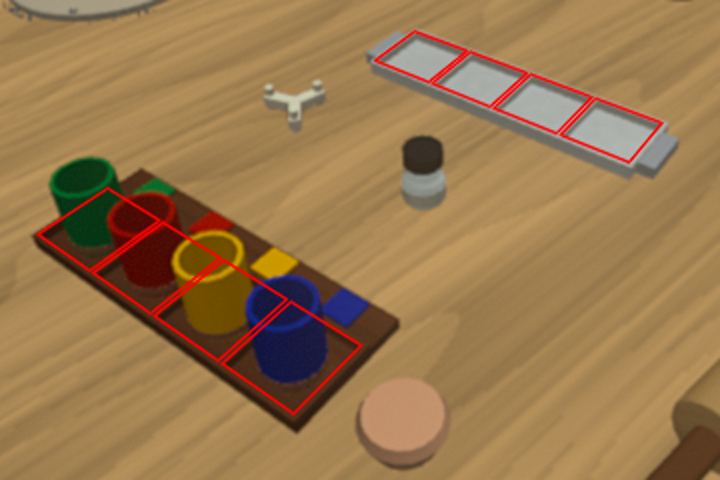

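View pics/side_ov.png

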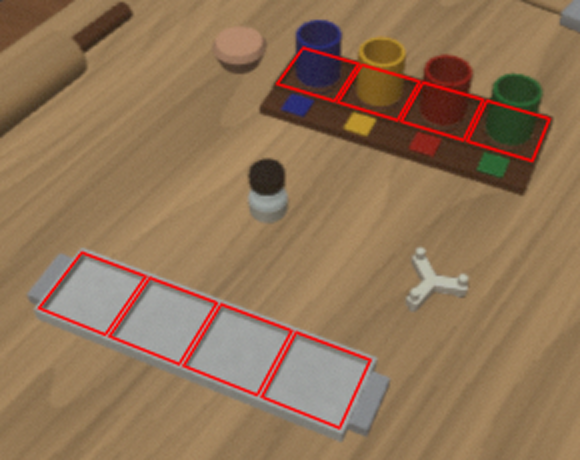

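>>> play_rows:
  targets:
    - {"offset":[0,0,0],"twist":[0,0,-6.64],"hand":8.8}
    - {"offset":[0,0,0],"twist":[0,0,-6.64],"hand":8.8}
    - {"offset":[0,0,0],"twist":[0,0,-6.64],"hand":8.8}
    - {"offset":[0,0,0],"twist":[0,0,-6.64],"hand":8.8}
    - {"offset":[-1.42,-2.66,0],"twist":[0,0,0],"hand":8.8}
    - {"offset":[-1.42,-2.66,0],"twist":[0,0,0],"hand":8.8}
    - {"offset":[-1.42,-2.66,0],"twist":[0,0,0],"hand":8.8}
    - {"offset":[-1.42,-2.66,0],"twist":[0,0,0],"hand":8.8}
    - {"offset":[-1.42,-2.66,0],"twist":[0,0,0],"hand":8.8}
    - {"offset":[-1.42,-2.66,0],"twist":[0,0,0],"hand":8.8}
    - {"offset":[-1.42,-2.66,0],"twist":[0,0,0],"hand":8.8}
    - {"offset":[-1.42,-2.66,0],"twist":[0,0,0],"hand":8.8}
    - {"offset":[-1.42,-2.66,0],"twist":[0,0,0],"hand":8.8}
    - {"offset":[-1.42,-2.66,0],"twist":[0,0,0],"hand":8.8}
    - {"offset":[-1.42,-2.66,0],"twist":[0,0,0],"hand":8.8}
    - {"offset":[-1.42,-2.66,0],"twist":[0,0,0],"hand":8.8}
    - {"offset":[-1.42,-2.66,0],"twist":[0,0,0],"hand":8.8}
    - {"offset":[-1.42,-2.66,0],"twist":[0,0,0],"hand":8.8}
    - {"offset":[-1.42,-2.66,0],"twist":[0,0,0],"hand":8.8}
    - {"offset":[-1.42,-2.66,0],"twist":[0,0,0],"hand":8.8}
  newtons: 20

```text
time: 4.17
ee_pos: [453.6, 150.8, 204.7]
tcp_rot: [0.0, -0.092, 0.996, 0.0]
ft_force: [0.5, 1.2, 0.2]
width: 87.9
```

>>> play_rows:
  targets:
    - {"offset":[0.68,-2.51,0.39],"twist":[0,0,0],"hand":8.8}
    - {"offset":[0.68,-2.51,0.39],"twist":[0,0,0],"hand":8.8}
    - {"offset":[0.68,-2.51,0.39],"twist":[0,0,0],"hand":8.8}
    - {"offset":[0.68,-2.51,0.39],"twist":[0,0,0],"hand":8.8}
    - {"offset":[0.68,-2.51,0.39],"twist":[0,0,0],"hand":8.8}
    - {"offset":[0.68,-2.51,0.39],"twist":[0,0,0],"hand":8.8}
    - {"offset":[0.68,-2.51,0.39],"twist":[0,0,0],"hand":8.8}
    - {"offset":[0.68,-2.51,0.39],"twist":[0,0,0],"hand":8.8}
    - {"offset":[0.68,-2.51,0.39],"twist":[0,0,0],"hand":8.8}
    - {"offset":[0.68,-2.51,0.39],"twist":[0,0,0],"hand":8.8}
    - {"offset":[0.68,-2.51,0.39],"twist":[0,0,0],"hand":8.8}
    - {"offset":[0.68,-2.51,0.39],"twist":[0,0,0],"hand":8.8}
    - {"offset":[0.68,-2.51,0.39],"twist":[0,0,0],"hand":8.8}
    - {"offset":[0.68,-2.51,0.39],"twist":[0,0,0],"hand":8.8}
    - {"offset":[0,0,0],"twist":[0,0,0],"hand":8.8}
    - {"offset":[0,0,0],"twist":[0,0,0],"hand":8.8}
    - {"offset":[0,0,0],"twist":[0,0,0],"hand":8.8}

```text
time: 5.58
ee_pos: [423.8, -210.2, 150.0]
tcp_rot: [-0.0, -0.092, 0.996, 0.0]
ft_force: [-0.1, 0.6, 0.1]
width: 87.8
```

```bash
cat >> h.py <<'E'
def delta(x,y,z,yaw=None):
    s=sensors.get_state(); q=s['tcp_rot']; r=R.from_quat([q[1],q[2],q[3],q[0]])
    d=r.inv().apply(np.array([x,y,z])-s['ee_pos'])/10
    M=r.as_matrix(); print("t",round(s['time'],2),"tcp",s['ee_pos'].round(1),"yawY",np.rad2deg(np.arctan2(M[1,1],M[0,1])).round(2),"zaxis",M[:,2].round(4),"width",round(s['width'],1),"ft",s['ft_force'].round(1)," need cm",d.round(2))
def shot(n,f):
    p,d=viewer.camera(n); cv2.imwrite(f"pics/{f}.png",p); return p,d
E
python3 -c "
from h import *
delta(419,-212.5,26); shot('wrist','w1')
print(sensors.get_state()['joint_pos'])"
```

```text
t 5.58 tcp [ 423.8 -210.2  150. ] yawY 100.58 zaxis [-1.e-04  4.e-04 -1.e+00] width 87.8 ft [-0.1  0.6  0.1]  need cm [ 0.51 -0.14 12.4 ]
[-7.10965705e-01  2.99032251e-01  1.59462988e+00  1.77209020e-04
  1.24800622e+00 -2.46728009e+00]
```

View pics/w1.png

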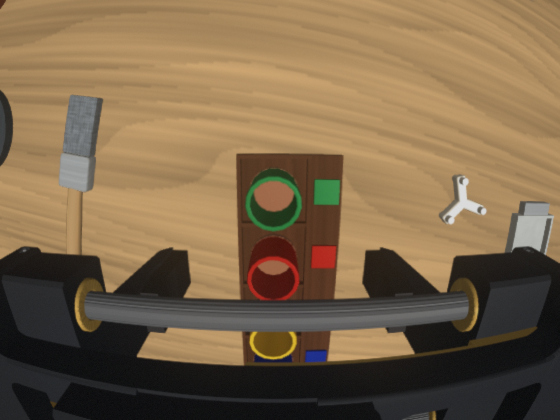

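```bash
cat >> h.py <<'E'
def wrist_on(uv,z):
    m=viewer.camera_model('wrist'); s=sensors.get_state(); q=s['tcp_rot']; Rt=R.from_quat([q[1],q[2],q[3],q[0]]).as_matrix()
    T=m['T_tool_cam']; u=(np.array(uv)-[m['cx'],m['cy']])/m['fx']; th=np.hypot(*u)
    d=np.r_[u/th*np.sin(th),np.cos(th)]; d=Rt@T[:3,:3]@d; o=Rt@T[:3,3]+s['ee_pos']
    return (o+d*(z-o[2])/d[2]).round(1)
E
python3 -c "
from h import *
for uv in [(273.5,204),(273.5,279),(273,343)]: print(wrist_on(uv,68))
for uv in [(326.5,192),(323.5,257)]: print(wrist_on(uv,14))
"
```

```text
[ 421.2 -211.6   68. ]
[ 489.2 -199.1   68. ]
[ 561.1 -186.4   68. ]
[ 412.  -159.8   14. ]
[ 481. -147.   14.]
```

>>> play_rows:
  targets:
    - {"offset":[0.22,-0.08,0.4],"twist":[0,0,0],"hand":8.8}
    - {"offset":[0.22,-0.08,1.0],"twist":[0,0,0],"hand":8.8}
    - {"offset":[0,0,2],"twist":[0,0,0],"hand":8.8}
    - {"offset":[0,0,2],"twist":[0,0,0],"hand":8.8}
    - {"offset":[0,0,2],"twist":[0,0,0],"hand":8.8}
    - {"offset":[0,0,2],"twist":[0,0,0],"hand":8.8}
    - {"offset":[0,0,1.5],"twist":[0,0,0],"hand":8.8}
    - {"offset":[0,0,1.0],"twist":[0,0,0],"hand":7}
    - {"offset":[0,0,0.5],"twist":[0,0,0],"hand":6}
    - {"offset":[0,0,0],"twist":[0,0,0],"hand":5.6}
    - {"offset":[0,0,0],"twist":[0,0,0],"hand":5.2}
    - {"offset":[0,0,0],"twist":[0,0,0],"hand":4.9}
    - {"offset":[0,0,0],"twist":[0,0,0],"hand":4.0}
    - {"offset":[0,0,0],"twist":[0,0,0],"hand":4.0}
    - {"offset":[0,0,0],"twist":[0,0,0],"hand":4.0}
    - {"offset":[0,0,0],"twist":[0,0,0],"hand":4.0}
  newtons: 20

```text
time: 6.97
ee_pos: [420.2, -213.5, 26.5]
tcp_rot: [0.0, -0.092, 0.996, -0.001]
ft_force: [0.1, -0.1, 5.7]
width: 46.5
```

```bash
python3 -c "
from h import *
delta(623.6,173.5,115); shot('side','s1')"
```

```text
t 6.97 tcp [ 420.2 -213.5   26.5] yawY 100.58 zaxis [ 1.1e-03 -9.0e-04 -1.0e+00] width 46.5 ft [ 0.1 -0.1  5.7]  need cm [-27.11  34.29  -8.87]
```

View pics/s1.png

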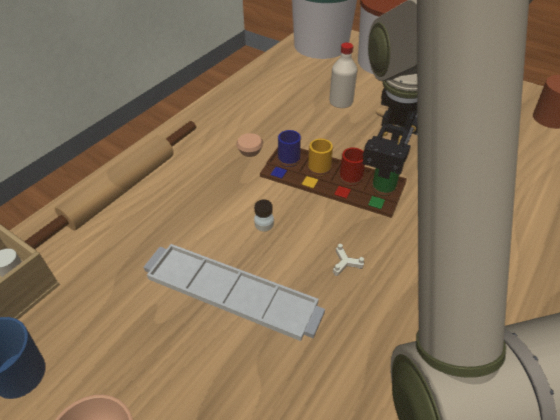

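>>> play_rows:
  targets:
    - {"offset":[0,0,-0.4],"twist":[0,0,0],"hand":4}
    - {"offset":[0,0,-1],"twist":[0,0,0],"hand":4}
    - {"offset":[0,0,-2],"twist":[0,0,0],"hand":4}
    - {"offset":[0,0,-2],"twist":[0,0,0],"hand":4}
    - {"offset":[0,0,-2],"twist":[0,0,0],"hand":4}
    - {"offset":[-0.5,0.6,-1.2],"twist":[0,0,0],"hand":4}
    - {"offset":[-1.0,1.3,-0.3],"twist":[0,0,0],"hand":4}
    - {"offset":[-1.6,2.0,0],"twist":[0,0,0],"hand":4}
    - {"offset":[-1.6,2.0,0],"twist":[0,0,0],"hand":4}
    - {"offset":[-1.6,2.0,0],"twist":[0,0,0],"hand":4}
    - {"offset":[-1.6,2.0,0],"twist":[0,0,0],"hand":4}
    - {"offset":[-1.6,2.0,0],"twist":[0,0,0],"hand":4}
    - {"offset":[-1.6,2.0,0],"twist":[0,0,0],"hand":4}
    - {"offset":[-1.6,2.0,0],"twist":[0,0,0],"hand":4}
    - {"offset":[-1.6,2.0,0],"twist":[0,0,0],"hand":4}
    - {"offset":[-1.6,2.0,0],"twist":[0,0,0],"hand":4}
    - {"offset":[-1.6,2.0,0],"twist":[0,0,0],"hand":4}
    - {"offset":[-1.6,2.0,0],"twist":[0,0,0],"hand":4}
    - {"offset":[-1.6,2.0,0],"twist":[0,0,0],"hand":4}
    - {"offset":[-1.6,2.0,0],"twist":[0,0,0],"hand":4}

```text
time: 8.68
ee_pos: [587.8, 103.3, 114.7]
tcp_rot: [-0.001, -0.092, 0.996, 0.0]
ft_force: [1.1, -1.0, -1.7]
width: 46.8
```

>>> play_rows:
  targets:
    - {"offset":[-1.6,2.0,0],"twist":[0,0,0],"hand":4}
    - {"offset":[-1.6,2.0,0],"twist":[0,0,0],"hand":4}
    - {"offset":[-1.1,1.6,0],"twist":[0,0,0],"hand":4}
    - {"offset":[-0.5,0.8,0],"twist":[0,0,0],"hand":4}
    - {"offset":[0,0,0],"twist":[0,0,0],"hand":4}
    - {"offset":[0,0,0],"twist":[0,0,0],"hand":4}
    - {"offset":[0,0,0],"twist":[0,0,0],"hand":4}

```text
time: 9.27
ee_pos: [622.7, 172.7, 114.9]
tcp_rot: [-0.0, -0.092, 0.996, -0.0]
ft_force: [-0.2, -0.8, -0.9]
width: 46.5
```

```bash
python3 -c "
from h import *
delta(623.6,173.5,26.5); shot('wrist','w2');shot('scene','c2')"
```

```text
t 9.27 tcp [622.7 172.7 114.9] yawY 100.54 zaxis [-8.e-04 -4.e-04 -1.e+00] width 46.5 ft [-0.2 -0.8 -0.9]  need cm [-0.11  0.06  8.84]
```

View pics/w2.png

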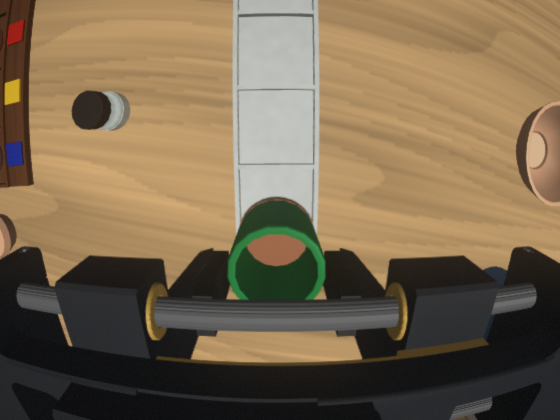

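View pics/c2.png

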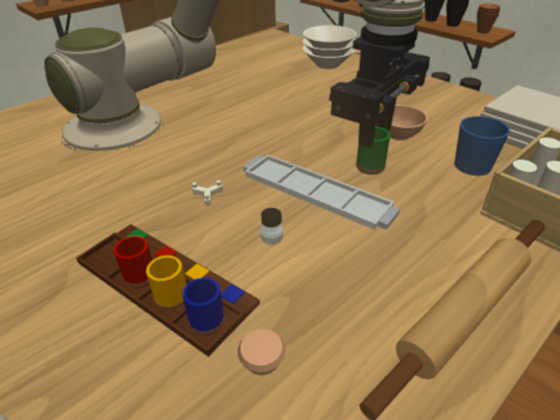

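```bash
python3 -c "
from h import *
for a,b,y in [((236.5,15),(317.5,15),-70),((236.5,89.5),(317,89.5),0),((239,163),(315.5,163),70)]:
  A,B=wrist_on(a,14),wrist_on(b,14); M=(A+B)/2
  e=np.array([np.cos(.192),np.sin(.192)]); print(A,B,M, np.linalg.norm(A-B),'ctr est',M[:2]-e*y)
"
```

```text
[463.3 109.1  14. ] [450.4 178.4  14. ] [456.85 143.75  14.  ] 70.49042488168165 ctr est [525.56371875 157.10757671]
[531.  122.2  14. ] [518.4 189.9  14. ] [524.7  156.05  14.  ] 68.86254424576542 ctr est [524.7  156.05]
[594.  135.4  14. ] [581.8 201.   14. ] [587.9 168.2  14. ] 66.72480798024075 ctr est [519.18628125 154.84242329]
```

>>> play_rows:
  targets:
    - {"offset":[-0.1,0.05,0.5],"twist":[0,0,0],"hand":4}
    - {"offset":[-0.1,0.05,1.2],"twist":[0,0,0],"hand":4}
    - {"offset":[0,0,1.6],"twist":[0,0,0],"hand":4}
    - {"offset":[0,0,1.6],"twist":[0,0,0],"hand":4}
    - {"offset":[0,0,1.2],"twist":[0,0,0],"hand":4}
    - {"offset":[0,0,0.8],"twist":[0,0,0],"hand":4}
    - {"offset":[0,0,0.6],"twist":[0,0,0],"hand":4}
    - {"offset":[0,0,0.4],"twist":[0,0,0],"hand":4}
    - {"offset":[0,0,0.3],"twist":[0,0,0],"hand":4}
    - {"offset":[0,0,0.2],"twist":[0,0,0],"hand":4}
    - {"offset":[0,0,0.2],"twist":[0,0,0],"hand":4}
    - {"offset":[0,0,0.1],"twist":[0,0,0],"hand":4}
    - {"offset":[0,0,0],"twist":[0,0,0],"hand":4}
    - {"offset":[0,0,0],"twist":[0,0,0],"hand":4}

```text
time: 10.53
ee_pos: [625.1, 175.2, 28.2]
tcp_rot: [0.0, -0.092, 0.996, -0.0]
ft_force: [-0.7, -0.4, -0.6]
width: 46.6
```

```bash
python3 -c "
from h import *
delta(624.6,174.2,26.5)"
```

```text
t 10.53 tcp [625.1 175.2  28.2] yawY 100.59 zaxis [ 4.e-04  0.e+00 -1.e+00] width 46.6 ft [-0.7 -0.4 -0.6]  need cm [ 0.06 -0.09  0.17]
```

>>> play_rows:
  targets:
    - {"offset":[0,-0.05,0.1],"twist":[0,0,0],"hand":4}
    - {"offset":[0,0,0.08],"twist":[0,0,0],"hand":4}
    - {"offset":[0,0,0],"twist":[0,0,0],"hand":4}
    - {"offset":[0,0,0],"twist":[0,0,0],"hand":4}

```text
time: 10.87
ee_pos: [625.3, 174.6, 26.6]
tcp_rot: [0.0, -0.092, 0.996, -0.0]
ft_force: [-0.2, -0.2, 2.3]
width: 46.4
```

>>> play_rows:
  targets:
    - {"offset":[0,0,0],"twist":[0,0,0],"hand":4.9}
    - {"offset":[0,0,0],"twist":[0,0,0],"hand":5.2}
    - {"offset":[0,0,0],"twist":[0,0,0],"hand":5.6}
    - {"offset":[0,0,0],"twist":[0,0,0],"hand":6.2}
    - {"offset":[0,0,0],"twist":[0,0,0],"hand":7.2}
    - {"offset":[0,0,0],"twist":[0,0,0],"hand":8}
    - {"offset":[0,0,0],"twist":[0,0,0],"hand":8.6}
    - {"offset":[0,0,-0.5],"twist":[0,0,0],"hand":8.8}
    - {"offset":[0,0,-1.5],"twist":[0,0,0],"hand":8.8}
    - {"offset":[0,0,-2.5],"twist":[0,0,0],"hand":8.8}
    - {"offset":[0,0,-2.5],"twist":[0,0,0],"hand":8.8}
    - {"offset":[0,0,-2],"twist":[0,0,0],"hand":8.8}
    - {"offset":[0,0,0],"twist":[0,0,0],"hand":8.8}
    - {"offset":[0,0,0],"twist":[0,0,0],"hand":8.8}

```text
time: 12.03
ee_pos: [625.3, 174.7, 117.0]
tcp_rot: [0.001, -0.092, 0.996, -0.0]
ft_force: [0.2, -0.5, -0.4]
width: 88.2
```

```bash
cat >> h.py <<'E'
def rim(th,n):
    p,d=viewer.camera(n); W=cloud(n,d); rs=nets.regions_of(n,th)
    for r in rs[:1]:
        q=W[r['mask']&(d>0)]; t=q[q[:,2]>62]
        if len(t)>5:
            x,y=t[:,0],t[:,1]; 
            c=np.median(t[:,:2],axis=0)
            t=t[np.hypot(*(t[:,:2]-c).T)<32]
            print(th,n,round(r['p'],2),"rim",cv2.minEnclosingCircle(t[:,:2].astype(np.float32)),"z95",np.percentile(t[:,2],95).round(1),len(t))
        else: print(th,n,r['p'],"few",np.median(q,axis=0))
    return p
E
python3 -c "
from h import *
delta(488.3,-199.6,115); 
for n in('scene','side'): cv2.imwrite('pics/p3'+n+'.png',rim('cup_green',n))"
```

```text
t 12.03 tcp [625.3 174.7 117. ] yawY 100.59 zaxis [ 2.e-03  2.e-04 -1.e+00] width 88.2 ft [ 0.2 -0.5 -0.4]  need cm [ 20.35 -34.27   0.16]
cup_green scene 0.79 rim ((625.98388671875, 173.08352661132812), 23.662111282348633) z95 67.7 187
cup_green side 0.83 rim ((622.9085083007812, 174.5707244873047), 24.422439575195312) z95 68.1 247
```

View pics/p3side.png

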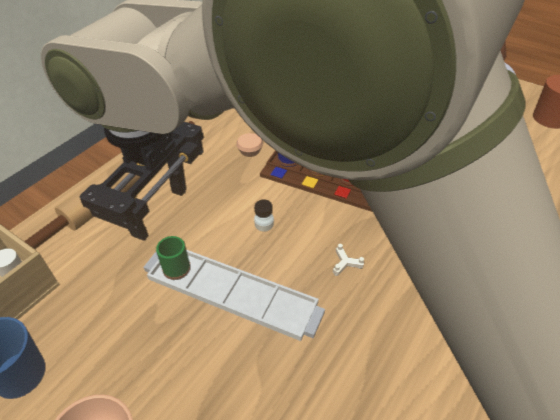

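>>> play_rows:
  targets:
    - {"offset":[0.5,-0.9,0],"twist":[0,0,0],"hand":8.8}
    - {"offset":[0.9,-1.5,0],"twist":[0,0,0],"hand":8.8}
    - {"offset":[1.3,-2.2,0],"twist":[0,0,0],"hand":8.8}
    - {"offset":[1.3,-2.2,0],"twist":[0,0,0],"hand":8.8}
    - {"offset":[1.3,-2.2,0],"twist":[0,0,0],"hand":8.8}
    - {"offset":[1.3,-2.2,0],"twist":[0,0,0],"hand":8.8}
    - {"offset":[1.3,-2.2,0],"twist":[0,0,0],"hand":8.8}
    - {"offset":[1.3,-2.2,0],"twist":[0,0,0],"hand":8.8}
    - {"offset":[1.3,-2.2,0],"twist":[0,0,0],"hand":8.8}
    - {"offset":[1.3,-2.2,0],"twist":[0,0,0],"hand":8.8}
    - {"offset":[1.3,-2.2,0],"twist":[0,0,0],"hand":8.8}
    - {"offset":[1.3,-2.2,0],"twist":[0,0,0],"hand":8.8}
    - {"offset":[1.3,-2.2,0],"twist":[0,0,0],"hand":8.8}
    - {"offset":[1.3,-2.2,0],"twist":[0,0,0],"hand":8.8}
    - {"offset":[1.3,-2.2,0],"twist":[0,0,0],"hand":8.8}
    - {"offset":[1.1,-1.9,0],"twist":[0,0,0],"hand":8.8}
    - {"offset":[0.7,-1.0,0],"twist":[0,0,0],"hand":8.8}
    - {"offset":[0.25,-0.37,0],"twist":[0,0,0],"hand":8.8}
    - {"offset":[0,0,0],"twist":[0,0,0],"hand":8.8}
    - {"offset":[0,0,0],"twist":[0,0,0],"hand":8.8}

```text
time: 13.9
ee_pos: [488.0, -199.0, 116.0]
tcp_rot: [-0.0, -0.092, 0.996, 0.0]
ft_force: [-0.7, 0.6, 0.2]
width: 87.9
```

```bash
python3 -c "
from h import *
delta(488.3,-199.6,26.5)"
```

```text
t 13.9 tcp [ 488. -199.  116.] yawY 100.6 zaxis [-2.e-04  5.e-04 -1.e+00] width 87.9 ft [-0.7  0.6  0.2]  need cm [-0.02 -0.07  8.95]
```

>>> play_rows:
  targets:
    - {"offset":[0,-0.07,0.5],"twist":[0,0,0],"hand":8.8}
    - {"offset":[0,0,1.5],"twist":[0,0,0],"hand":8.8}
    - {"offset":[0,0,2],"twist":[0,0,0],"hand":8.8}
    - {"offset":[0,0,2],"twist":[0,0,0],"hand":8.8}
    - {"offset":[0,0,1.5],"twist":[0,0,0],"hand":8}
    - {"offset":[0,0,1.0],"twist":[0,0,0],"hand":7}
    - {"offset":[0,0,0.45],"twist":[0,0,0],"hand":6}
    - {"offset":[0,0,0],"twist":[0,0,0],"hand":5.6}
    - {"offset":[0,0,0],"twist":[0,0,0],"hand":5.2}
    - {"offset":[0,0,0],"twist":[0,0,0],"hand":4.9}
    - {"offset":[0,0,0],"twist":[0,0,0],"hand":4.0}
    - {"offset":[0,0,0],"twist":[0,0,0],"hand":4.0}
    - {"offset":[0,0,0],"twist":[0,0,0],"hand":4.0}
    - {"offset":[0,0,0],"twist":[0,0,0],"hand":4.0}

```text
time: 15.07
ee_pos: [488.6, -200.7, 27.3]
tcp_rot: [0.001, -0.092, 0.996, -0.001]
ft_force: [-0.0, -1.4, 5.0]
width: 46.5
```

```bash
python3 -c "
from h import *
delta(555.9,161.1,115)"
```

```text
t 15.07 tcp [ 488.6 -200.7   27.3] yawY 100.58 zaxis [ 0.0016 -0.0011 -1.    ] width 46.5 ft [-0.  -1.4  5. ]  need cm [-13.27  34.32  -8.8 ]
```

>>> play_rows:
  targets:
    - {"offset":[0,0,-0.4],"twist":[0,0,0],"hand":4}
    - {"offset":[0,0,-1],"twist":[0,0,0],"hand":4}
    - {"offset":[0,0,-2],"twist":[0,0,0],"hand":4}
    - {"offset":[0,0,-2],"twist":[0,0,0],"hand":4}
    - {"offset":[0,0,-2],"twist":[0,0,0],"hand":4}
    - {"offset":[-0.25,0.6,-1.2],"twist":[0,0,0],"hand":4}
    - {"offset":[-0.5,1.3,-0.2],"twist":[0,0,0],"hand":4}
    - {"offset":[-0.8,2.05,0],"twist":[0,0,0],"hand":4}
    - {"offset":[-0.8,2.05,0],"twist":[0,0,0],"hand":4}
    - {"offset":[-0.8,2.05,0],"twist":[0,0,0],"hand":4}
    - {"offset":[-0.8,2.05,0],"twist":[0,0,0],"hand":4}
    - {"offset":[-0.8,2.05,0],"twist":[0,0,0],"hand":4}
    - {"offset":[-0.8,2.05,0],"twist":[0,0,0],"hand":4}
    - {"offset":[-0.8,2.05,0],"twist":[0,0,0],"hand":4}
    - {"offset":[-0.8,2.05,0],"twist":[0,0,0],"hand":4}
    - {"offset":[-0.8,2.05,0],"twist":[0,0,0],"hand":4}
    - {"offset":[-0.8,2.05,0],"twist":[0,0,0],"hand":4}
    - {"offset":[-0.8,2.05,0],"twist":[0,0,0],"hand":4}
    - {"offset":[-0.8,2.05,0],"twist":[0,0,0],"hand":4}
    - {"offset":[-0.8,2.05,0],"twist":[0,0,0],"hand":4}

```text
time: 16.73
ee_pos: [544.4, 102.9, 114.0]
tcp_rot: [-0.001, -0.092, 0.996, 0.0]
ft_force: [0.7, -0.7, -1.3]
width: 46.6
```

>>> play_rows:
  targets:
    - {"offset":[-0.8,2.05,0],"twist":[0,0,0],"hand":4}
    - {"offset":[-0.7,1.9,0],"twist":[0,0,0],"hand":4}
    - {"offset":[-0.4,1.2,0],"twist":[0,0,0],"hand":4}
    - {"offset":[-0.22,0.62,0],"twist":[0,0,0],"hand":4}
    - {"offset":[0,0,0],"twist":[0,0,0],"hand":4}
    - {"offset":[0,0,0],"twist":[0,0,0],"hand":4}
    - {"offset":[0,0,0],"twist":[0,0,0],"hand":4}

```text
time: 17.32
ee_pos: [555.3, 160.6, 114.5]
tcp_rot: [-0.0, -0.092, 0.996, -0.0]
ft_force: [0.1, -0.2, -1.2]
width: 45.9
```

```bash
python3 -c "
from h import *
delta(555.9,161.1,27.3);shot('wrist','w4')"
```

```text
t 17.32 tcp [555.3 160.6 114.5] yawY 100.54 zaxis [-5.e-04 -3.e-04 -1.e+00] width 45.9 ft [ 0.1 -0.2 -1.2]  need cm [-0.07  0.04  8.72]
```

View pics/w4.png

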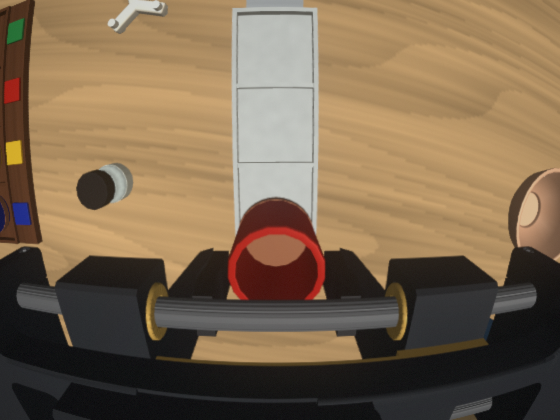

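>>> play_rows:
  targets:
    - {"offset":[-0.05,0.02,0.5],"twist":[0,0,0],"hand":4}
    - {"offset":[0,0,1.2],"twist":[0,0,0],"hand":4}
    - {"offset":[0,0,1.6],"twist":[0,0,0],"hand":4}
    - {"offset":[0,0,1.6],"twist":[0,0,0],"hand":4}
    - {"offset":[0,0,1.2],"twist":[0,0,0],"hand":4}
    - {"offset":[0,0,0.8],"twist":[0,0,0],"hand":4}
    - {"offset":[0,0,0.6],"twist":[0,0,0],"hand":4}
    - {"offset":[0,0,0.4],"twist":[0,0,0],"hand":4}
    - {"offset":[0,0,0.3],"twist":[0,0,0],"hand":4}
    - {"offset":[0,0,0.2],"twist":[0,0,0],"hand":4}
    - {"offset":[0,0,0.2],"twist":[0,0,0],"hand":4}
    - {"offset":[0,0,0.1],"twist":[0,0,0],"hand":4}
    - {"offset":[0,0,0.1],"twist":[0,0,0],"hand":4}
    - {"offset":[0,0,0],"twist":[0,0,0],"hand":4}
    - {"offset":[0,0,0],"twist":[0,0,0],"hand":4}
    - {"offset":[0,0,0],"twist":[0,0,0],"hand":4}

```text
time: 18.7
ee_pos: [556.3, 161.7, 27.4]
tcp_rot: [0.001, -0.092, 0.996, -0.0]
ft_force: [-1.0, -0.6, 6.3]
width: 46.4
```

Contact confirmed (6 N up). Release and lift.

>>> play_rows:
  targets:
    - {"offset":[0,0,0],"twist":[0,0,0],"hand":4.9}
    - {"offset":[0,0,0],"twist":[0,0,0],"hand":5.2}
    - {"offset":[0,0,0],"twist":[0,0,0],"hand":5.6}
    - {"offset":[0,0,0],"twist":[0,0,0],"hand":6.2}
    - {"offset":[0,0,0],"twist":[0,0,0],"hand":7.2}
    - {"offset":[0,0,0],"twist":[0,0,0],"hand":8}
    - {"offset":[0,0,0],"twist":[0,0,0],"hand":8.6}
    - {"offset":[0,0,-0.5],"twist":[0,0,0],"hand":8.8}
    - {"offset":[0,0,-1.5],"twist":[0,0,0],"hand":8.8}
    - {"offset":[0,0,-2.5],"twist":[0,0,0],"hand":8.8}
    - {"offset":[0,0,-2.5],"twist":[0,0,0],"hand":8.8}
    - {"offset":[0,0,-2],"twist":[0,0,0],"hand":8.8}
    - {"offset":[0,0,0],"twist":[0,0,0],"hand":8.8}
    - {"offset":[0,0,0],"twist":[0,0,0],"hand":8.8}

```text
time: 19.87
ee_pos: [556.3, 161.8, 117.5]
tcp_rot: [0.001, -0.092, 0.996, -0.0]
ft_force: [-0.1, 0.9, -0.6]
width: 88.0
```

```bash
python3 -c "
from h import *
delta(556.5,-187.6,115); 
for n in('scene','side'): cv2.imwrite('pics/p4'+n+'.png',rim('cup_red',n));rim('cup_yellow',n)"
```

```text
t 19.87 tcp [556.3 161.8 117.5] yawY 100.59 zaxis [ 2.1e-03  2.0e-04 -1.0e+00] width 88.0 ft [-0.1  0.9 -0.6]  need cm [  6.4  -34.35   0.24]
cup_red scene 0.9 rim ((556.1767578125, 161.77532958984375), 24.634628295898438) z95 67.8 199
cup_yellow scene 0.65 rim ((557.4209594726562, -187.9656219482422), 24.273712158203125) z95 68.5 386
cup_red side 0.86 rim ((553.8580932617188, 161.94483947753906), 23.45158576965332) z95 68.1 217
cup_yellow side 0.85 rim ((555.984619140625, -188.28990173339844), 25.829879760742188) z95 68.2 147
```

View pics/p4side.png

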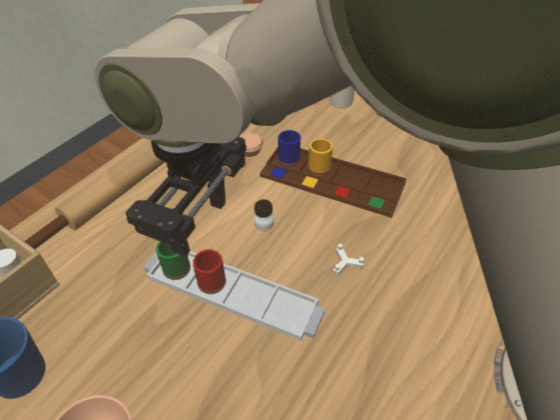

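>>> play_rows:
  targets:
    - {"offset":[0.15,-0.9,0],"twist":[0,0,0],"hand":8.8}
    - {"offset":[0.3,-1.5,0],"twist":[0,0,0],"hand":8.8}
    - {"offset":[0.4,-2.15,0],"twist":[0,0,0],"hand":8.8}
    - {"offset":[0.4,-2.15,0],"twist":[0,0,0],"hand":8.8}
    - {"offset":[0.4,-2.15,0],"twist":[0,0,0],"hand":8.8}
    - {"offset":[0.4,-2.15,0],"twist":[0,0,0],"hand":8.8}
    - {"offset":[0.4,-2.15,0],"twist":[0,0,0],"hand":8.8}
    - {"offset":[0.4,-2.15,0],"twist":[0,0,0],"hand":8.8}
    - {"offset":[0.4,-2.15,0],"twist":[0,0,0],"hand":8.8}
    - {"offset":[0.4,-2.15,0],"twist":[0,0,0],"hand":8.8}
    - {"offset":[0.4,-2.15,0],"twist":[0,0,0],"hand":8.8}
    - {"offset":[0.4,-2.15,0],"twist":[0,0,0],"hand":8.8}
    - {"offset":[0.4,-2.15,0],"twist":[0,0,0],"hand":8.8}
    - {"offset":[0.4,-2.15,0],"twist":[0,0,0],"hand":8.8}
    - {"offset":[0.4,-2.15,0],"twist":[0,0,0],"hand":8.8}
    - {"offset":[0.4,-2.0,0],"twist":[0,0,0],"hand":8.8}
    - {"offset":[0.25,-1.4,0],"twist":[0,0,0],"hand":8.8}
    - {"offset":[0.1,-0.6,0],"twist":[0,0,0],"hand":8.8}
    - {"offset":[0,0,0],"twist":[0,0,0],"hand":8.8}
    - {"offset":[0,0,0],"twist":[0,0,0],"hand":8.8}

```text
time: 21.93
ee_pos: [556.0, -187.3, 116.6]
tcp_rot: [-0.0, -0.092, 0.996, 0.0]
ft_force: [0.2, 0.5, -0.1]
width: 88.2
```

```bash
python3 -c "
from h import *
delta(556.5,-188,26.5)"
```

```text
t 21.93 tcp [ 556.  -187.3  116.6] yawY 100.58 zaxis [-3.e-04  4.e-04 -1.e+00] width 88.2 ft [ 0.2  0.5 -0.1]  need cm [-0.03 -0.08  9.01]
```

>>> play_rows:
  targets:
    - {"offset":[0,-0.05,0.5],"twist":[0,0,0],"hand":8.8}
    - {"offset":[0,0,1.5],"twist":[0,0,0],"hand":8.8}
    - {"offset":[0,0,2],"twist":[0,0,0],"hand":8.8}
    - {"offset":[0,0,2],"twist":[0,0,0],"hand":8.8}
    - {"offset":[0,0,1.5],"twist":[0,0,0],"hand":8}
    - {"offset":[0,0,1.0],"twist":[0,0,0],"hand":7}
    - {"offset":[0,0,0.5],"twist":[0,0,0],"hand":6}
    - {"offset":[0,0,0],"twist":[0,0,0],"hand":5.6}
    - {"offset":[0,0,0],"twist":[0,0,0],"hand":5.2}
    - {"offset":[0,0,0],"twist":[0,0,0],"hand":4.9}
    - {"offset":[0,0,0],"twist":[0,0,0],"hand":4.0}
    - {"offset":[0,0,0],"twist":[0,0,0],"hand":4.0}
    - {"offset":[0,0,0],"twist":[0,0,0],"hand":4.0}
    - {"offset":[0,0,0],"twist":[0,0,0],"hand":4.0}

```text
time: 23.1
ee_pos: [556.8, -188.6, 27.5]
tcp_rot: [0.001, -0.092, 0.996, -0.001]
ft_force: [0.6, -0.3, 6.2]
width: 46.7
```

```bash
python3 -c "
from h import *
delta(487.1,147.9,115)"
```

```text
t 23.1 tcp [ 556.8 -188.6   27.5] yawY 100.58 zaxis [ 0.0017 -0.001  -1.    ] width 46.7 ft [ 0.6 -0.3  6.2]  need cm [ 0.66 34.34 -8.8 ]
```

>>> play_rows:
  targets:
    - {"offset":[0,0,-0.4],"twist":[0,0,0],"hand":4}
    - {"offset":[0,0,-1],"twist":[0,0,0],"hand":4}
    - {"offset":[0,0,-2],"twist":[0,0,0],"hand":4}
    - {"offset":[0,0,-2],"twist":[0,0,0],"hand":4}
    - {"offset":[0,0,-2],"twist":[0,0,0],"hand":4}
    - {"offset":[0,0.6,-1.2],"twist":[0,0,0],"hand":4}
    - {"offset":[0.02,1.3,-0.2],"twist":[0,0,0],"hand":4}
    - {"offset":[0.04,2.05,0],"twist":[0,0,0],"hand":4}
    - {"offset":[0.04,2.05,0],"twist":[0,0,0],"hand":4}
    - {"offset":[0.04,2.05,0],"twist":[0,0,0],"hand":4}
    - {"offset":[0.04,2.05,0],"twist":[0,0,0],"hand":4}
    - {"offset":[0.04,2.05,0],"twist":[0,0,0],"hand":4}
    - {"offset":[0.04,2.05,0],"twist":[0,0,0],"hand":4}
    - {"offset":[0.04,2.05,0],"twist":[0,0,0],"hand":4}
    - {"offset":[0.04,2.05,0],"twist":[0,0,0],"hand":4}
    - {"offset":[0.04,2.05,0],"twist":[0,0,0],"hand":4}
    - {"offset":[0.04,2.05,0],"twist":[0,0,0],"hand":4}
    - {"offset":[0.04,2.05,0],"twist":[0,0,0],"hand":4}
    - {"offset":[0.04,2.05,0],"twist":[0,0,0],"hand":4}
    - {"offset":[0.04,2.05,0],"twist":[0,0,0],"hand":4}

```text
time: 24.77
ee_pos: [496.7, 93.4, 113.8]
tcp_rot: [-0.001, -0.092, 0.996, 0.0]
ft_force: [-0.3, -0.5, -1.2]
width: 46.3
```

>>> play_rows:
  targets:
    - {"offset":[0.04,2.05,0],"twist":[0,0,0],"hand":4}
    - {"offset":[0.04,1.9,0],"twist":[0,0,0],"hand":4}
    - {"offset":[0.03,1.2,0],"twist":[0,0,0],"hand":4}
    - {"offset":[0,0.6,0],"twist":[0,0,0],"hand":4}
    - {"offset":[0,0,0],"twist":[0,0,0],"hand":4}
    - {"offset":[0,0,0],"twist":[0,0,0],"hand":4}
    - {"offset":[0,0,0],"twist":[0,0,0],"hand":4}

```text
time: 25.35
ee_pos: [487.0, 147.1, 114.5]
tcp_rot: [-0.0, -0.092, 0.996, -0.0]
ft_force: [0.2, -0.3, -2.3]
width: 46.5
```

```bash
python3 -c "
from h import *
delta(487.1,147.9,27.5);shot('wrist','w5')"
```

```text
t 25.35 tcp [487.  147.1 114.5] yawY 100.55 zaxis [-2.e-04 -2.e-04 -1.e+00] width 46.5 ft [ 0.2 -0.3 -2.3]  need cm [-0.03  0.07  8.7 ]
```

View pics/w5.png

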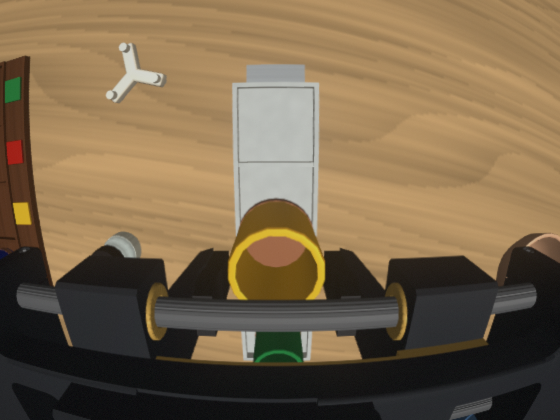

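```bash
python3 -c "
from h import *
print(onplane('scene',(271,238),0),onplane('side',(263,226),0))"
```

```text
[[559.89302562   4.12051887   0.        ]] [[561.00092732   6.06120774   0.        ]]
```

>>> play_rows:
  targets:
    - {"offset":[0,0.02,0.5],"twist":[0,0,0],"hand":4}
    - {"offset":[0,0,1.2],"twist":[0,0,0],"hand":4}
    - {"offset":[0,0,1.6],"twist":[0,0,0],"hand":4}
    - {"offset":[0,0,1.6],"twist":[0,0,0],"hand":4}
    - {"offset":[0,0,1.2],"twist":[0,0,0],"hand":4}
    - {"offset":[0,0,0.8],"twist":[0,0,0],"hand":4}
    - {"offset":[0,0,0.6],"twist":[0,0,0],"hand":4}
    - {"offset":[0,0,0.4],"twist":[0,0,0],"hand":4}
    - {"offset":[0,0,0.3],"twist":[0,0,0],"hand":4}
    - {"offset":[0,0,0.2],"twist":[0,0,0],"hand":4}
    - {"offset":[0,0,0.2],"twist":[0,0,0],"hand":4}
    - {"offset":[0,0,0.1],"twist":[0,0,0],"hand":4}
    - {"offset":[0,0,0.1],"twist":[0,0,0],"hand":4}
    - {"offset":[0,0,0],"twist":[0,0,0],"hand":4}
    - {"offset":[0,0,0],"twist":[0,0,0],"hand":4}
    - {"offset":[0,0,0],"twist":[0,0,0],"hand":4}

```text
time: 26.73
ee_pos: [487.2, 148.0, 27.5]
tcp_rot: [0.001, -0.092, 0.996, -0.0]
ft_force: [-1.0, -0.8, 5.0]
width: 46.8
```

>>> play_rows:
  targets:
    - {"offset":[0,0,0],"twist":[0,0,0],"hand":4.9}
    - {"offset":[0,0,0],"twist":[0,0,0],"hand":5.2}
    - {"offset":[0,0,0],"twist":[0,0,0],"hand":5.6}
    - {"offset":[0,0,0],"twist":[0,0,0],"hand":6.2}
    - {"offset":[0,0,0],"twist":[0,0,0],"hand":7.2}
    - {"offset":[0,0,0],"twist":[0,0,0],"hand":8}
    - {"offset":[0,0,0],"twist":[0,0,0],"hand":8.6}
    - {"offset":[0,0,-0.5],"twist":[0,0,0],"hand":8.8}
    - {"offset":[0,0,-1.5],"twist":[0,0,0],"hand":8.8}
    - {"offset":[0,0,-2.5],"twist":[0,0,0],"hand":8.8}
    - {"offset":[0,0,-2.5],"twist":[0,0,0],"hand":8.8}
    - {"offset":[0,0,-2],"twist":[0,0,0],"hand":8.8}
    - {"offset":[0,0,0],"twist":[0,0,0],"hand":8.8}
    - {"offset":[0,0,0],"twist":[0,0,0],"hand":8.8}

```text
time: 27.9
ee_pos: [487.1, 148.0, 117.4]
tcp_rot: [0.001, -0.092, 0.996, -0.0]
ft_force: [0.0, -0.5, -0.0]
width: 88.1
```

```bash
python3 -c "
from h import *
delta(625.3,-175.4,115); 
for n in('scene','side'): cv2.imwrite('pics/p5'+n+'.png',rim('cup_yellow',n));rim('cup_blue',n)"
```

```text
t 27.9 tcp [487.1 148.  117.4] yawY 100.59 zaxis [ 2.e-03  1.e-04 -1.e+00] width 88.1 ft [ 0.  -0.5 -0. ]  need cm [ -7.64 -34.33   0.26]
cup_yellow scene 0.91 rim ((489.33642578125, 148.77044677734375), 24.74897575378418) z95 67.6 165
cup_blue scene 0.94 rim ((626.3272094726562, -176.21267700195312), 24.69883155822754) z95 68.2 413
cup_yellow side 0.94 rim ((485.9105529785156, 147.64923095703125), 24.06863784790039) z95 68.4 253
cup_blue side 0.53 rim ((468.5703125, 53.185813903808594), 2.888089656829834) z95 245.4 10
```

View pics/p5scene.png

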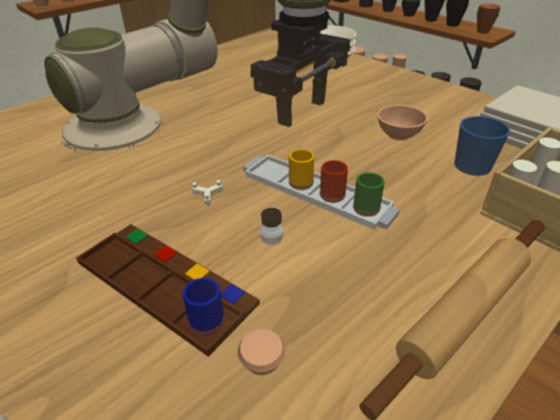

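>>> play_rows:
  targets:
    - {"offset":[-0.2,-0.9,0],"twist":[0,0,0],"hand":8.8}
    - {"offset":[-0.35,-1.5,0],"twist":[0,0,0],"hand":8.8}
    - {"offset":[-0.48,-2.15,0],"twist":[0,0,0],"hand":8.8}
    - {"offset":[-0.48,-2.15,0],"twist":[0,0,0],"hand":8.8}
    - {"offset":[-0.48,-2.15,0],"twist":[0,0,0],"hand":8.8}
    - {"offset":[-0.48,-2.15,0],"twist":[0,0,0],"hand":8.8}
    - {"offset":[-0.48,-2.15,0],"twist":[0,0,0],"hand":8.8}
    - {"offset":[-0.48,-2.15,0],"twist":[0,0,0],"hand":8.8}
    - {"offset":[-0.48,-2.15,0],"twist":[0,0,0],"hand":8.8}
    - {"offset":[-0.48,-2.15,0],"twist":[0,0,0],"hand":8.8}
    - {"offset":[-0.48,-2.15,0],"twist":[0,0,0],"hand":8.8}
    - {"offset":[-0.48,-2.15,0],"twist":[0,0,0],"hand":8.8}
    - {"offset":[-0.48,-2.15,0],"twist":[0,0,0],"hand":8.8}
    - {"offset":[-0.48,-2.15,0],"twist":[0,0,0],"hand":8.8}
    - {"offset":[-0.48,-2.15,0],"twist":[0,0,0],"hand":8.8}
    - {"offset":[-0.43,-2.0,0],"twist":[0,0,0],"hand":8.8}
    - {"offset":[-0.3,-1.4,0],"twist":[0,0,0],"hand":8.8}
    - {"offset":[-0.12,-0.58,0],"twist":[0,0,0],"hand":8.8}
    - {"offset":[0,0,0],"twist":[0,0,0],"hand":8.8}
    - {"offset":[0,0,0],"twist":[0,0,0],"hand":8.8}

```text
time: 29.97
ee_pos: [624.6, -175.3, 116.4]
tcp_rot: [-0.0, -0.092, 0.996, 0.0]
ft_force: [-0.4, 1.0, -0.8]
width: 87.7
```

```bash
python3 -c "
from h import *
delta(625.4,-175.5,27)"
```

```text
t 29.97 tcp [ 624.6 -175.3  116.4] yawY 100.57 zaxis [-6.e-04  4.e-04 -1.e+00] width 87.7 ft [-0.4  1.  -0.8]  need cm [-0.08 -0.04  8.94]
```

>>> play_rows:
  targets:
    - {"offset":[-0.05,-0.02,0.5],"twist":[0,0,0],"hand":8.8}
    - {"offset":[0,0,1.5],"twist":[0,0,0],"hand":8.8}
    - {"offset":[0,0,2],"twist":[0,0,0],"hand":8.8}
    - {"offset":[0,0,2],"twist":[0,0,0],"hand":8.8}
    - {"offset":[0,0,1.5],"twist":[0,0,0],"hand":8}
    - {"offset":[0,0,1.0],"twist":[0,0,0],"hand":7}
    - {"offset":[0,0,0.45],"twist":[0,0,0],"hand":6}
    - {"offset":[0,0,0],"twist":[0,0,0],"hand":5.6}
    - {"offset":[0,0,0],"twist":[0,0,0],"hand":5.2}
    - {"offset":[0,0,0],"twist":[0,0,0],"hand":4.9}
    - {"offset":[0,0,0],"twist":[0,0,0],"hand":4.0}
    - {"offset":[0,0,0],"twist":[0,0,0],"hand":4.0}
    - {"offset":[0,0,0],"twist":[0,0,0],"hand":4.0}
    - {"offset":[0,0,0],"twist":[0,0,0],"hand":4.0}

```text
time: 31.13
ee_pos: [626.0, -175.9, 28.1]
tcp_rot: [0.001, -0.092, 0.996, -0.001]
ft_force: [0.6, -1.0, 5.1]
width: 46.3
```

```bash
python3 -c "
from h import *
delta(418.4,134.8,115)"
```

```text
t 31.13 tcp [ 626.  -175.9   28.1] yawY 100.58 zaxis [ 0.0017 -0.001  -1.    ] width 46.3 ft [ 0.6 -1.   5.1]  need cm [14.69 34.34 -8.76]
```

>>> play_rows:
  targets:
    - {"offset":[0,0,-0.4],"twist":[0,0,0],"hand":4}
    - {"offset":[0,0,-1],"twist":[0,0,0],"hand":4}
    - {"offset":[0,0,-2],"twist":[0,0,0],"hand":4}
    - {"offset":[0,0,-2],"twist":[0,0,0],"hand":4}
    - {"offset":[0,0,-2],"twist":[0,0,0],"hand":4}
    - {"offset":[0.25,0.6,-1.2],"twist":[0,0,0],"hand":4}
    - {"offset":[0.5,1.3,-0.2],"twist":[0,0,0],"hand":4}
    - {"offset":[0.88,2.05,0],"twist":[0,0,0],"hand":4}
    - {"offset":[0.88,2.05,0],"twist":[0,0,0],"hand":4}
    - {"offset":[0.88,2.05,0],"twist":[0,0,0],"hand":4}
    - {"offset":[0.88,2.05,0],"twist":[0,0,0],"hand":4}
    - {"offset":[0.88,2.05,0],"twist":[0,0,0],"hand":4}
    - {"offset":[0.88,2.05,0],"twist":[0,0,0],"hand":4}
    - {"offset":[0.88,2.05,0],"twist":[0,0,0],"hand":4}
    - {"offset":[0.88,2.05,0],"twist":[0,0,0],"hand":4}
    - {"offset":[0.88,2.05,0],"twist":[0,0,0],"hand":4}
    - {"offset":[0.88,2.05,0],"twist":[0,0,0],"hand":4}
    - {"offset":[0.88,2.05,0],"twist":[0,0,0],"hand":4}
    - {"offset":[0.88,2.05,0],"twist":[0,0,0],"hand":4}
    - {"offset":[0.88,2.05,0],"twist":[0,0,0],"hand":4}

```text
time: 32.8
ee_pos: [451.8, 83.8, 115.2]
tcp_rot: [-0.0, -0.092, 0.996, 0.0]
ft_force: [1.5, 0.4, -0.9]
width: 46.6
```

>>> play_rows:
  targets:
    - {"offset":[0.88,2.05,0],"twist":[0,0,0],"hand":4}
    - {"offset":[0.8,1.9,0],"twist":[0,0,0],"hand":4}
    - {"offset":[0.55,1.2,0],"twist":[0,0,0],"hand":4}
    - {"offset":[0.27,0.62,0],"twist":[0,0,0],"hand":4}
    - {"offset":[0,0,0],"twist":[0,0,0],"hand":4}
    - {"offset":[0,0,0],"twist":[0,0,0],"hand":4}
    - {"offset":[0,0,0],"twist":[0,0,0],"hand":4}

```text
time: 33.38
ee_pos: [418.5, 134.4, 115.2]
tcp_rot: [0.0, -0.092, 0.996, -0.0]
ft_force: [-0.6, -0.1, -0.6]
width: 46.3
```

```bash
python3 -c "
from h import *
delta(418.4,134.8,28);shot('wrist','w6')"
```

```text
t 33.38 tcp [418.5 134.4 115.2] yawY 100.56 zaxis [ 3.e-04 -2.e-04 -1.e+00] width 46.3 ft [-0.6 -0.1 -0.6]  need cm [0.   0.05 8.72]
```

View pics/w6.png

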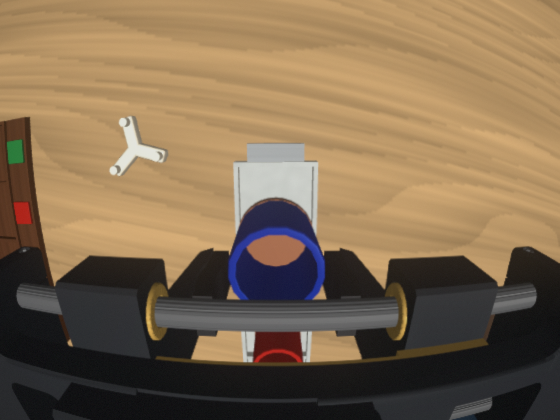

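>>> play_rows:
  targets:
    - {"offset":[0,0.02,0.5],"twist":[0,0,0],"hand":4}
    - {"offset":[0,0,1.2],"twist":[0,0,0],"hand":4}
    - {"offset":[0,0,1.6],"twist":[0,0,0],"hand":4}
    - {"offset":[0,0,1.6],"twist":[0,0,0],"hand":4}
    - {"offset":[0,0,1.2],"twist":[0,0,0],"hand":4}
    - {"offset":[0,0,0.8],"twist":[0,0,0],"hand":4}
    - {"offset":[0,0,0.6],"twist":[0,0,0],"hand":4}
    - {"offset":[0,0,0.4],"twist":[0,0,0],"hand":4}
    - {"offset":[0,0,0.3],"twist":[0,0,0],"hand":4}
    - {"offset":[0,0,0.2],"twist":[0,0,0],"hand":4}
    - {"offset":[0,0,0.2],"twist":[0,0,0],"hand":4}
    - {"offset":[0,0,0.1],"twist":[0,0,0],"hand":4}
    - {"offset":[0,0,0.1],"twist":[0,0,0],"hand":4}
    - {"offset":[0,0,0],"twist":[0,0,0],"hand":4}
    - {"offset":[0,0,0],"twist":[0,0,0],"hand":4}
    - {"offset":[0,0,0],"twist":[0,0,0],"hand":4}

```text
time: 34.77
ee_pos: [418.6, 135.0, 28.0]
tcp_rot: [0.001, -0.092, 0.996, -0.0]
ft_force: [-1.4, -1.4, 7.3]
width: 46.7
```

>>> play_rows:
  targets:
    - {"offset":[0,0,0],"twist":[0,0,0],"hand":4.9}
    - {"offset":[0,0,0],"twist":[0,0,0],"hand":5.2}
    - {"offset":[0,0,0],"twist":[0,0,0],"hand":5.6}
    - {"offset":[0,0,0],"twist":[0,0,0],"hand":6.2}
    - {"offset":[0,0,0],"twist":[0,0,0],"hand":7.2}
    - {"offset":[0,0,0],"twist":[0,0,0],"hand":8}
    - {"offset":[0,0,0],"twist":[0,0,0],"hand":8.6}
    - {"offset":[0,0,-0.5],"twist":[0,0,0],"hand":8.8}
    - {"offset":[0,0,-1.5],"twist":[0,0,0],"hand":8.8}
    - {"offset":[0,0,-2.5],"twist":[0,0,0],"hand":8.8}
    - {"offset":[0,0,-2.5],"twist":[0,0,0],"hand":8.8}
    - {"offset":[0,0,-2.5],"twist":[0,0,0],"hand":8.8}
    - {"offset":[0,0,-2.5],"twist":[0,0,0],"hand":8.8}
    - {"offset":[0,0,-1.0],"twist":[0,0,0],"hand":8.8}
    - {"offset":[0,0,0],"twist":[0,0,0],"hand":8.8}
    - {"offset":[0,0,0],"twist":[0,0,0],"hand":8.8}
    - {"offset":[0,0,0],"twist":[0,0,0],"hand":8.8}

```text
time: 36.18
ee_pos: [417.4, 135.0, 156.3]
tcp_rot: [-0.001, -0.092, 0.996, 0.0]
ft_force: [0.5, -1.1, 0.2]
width: 88.0
```

```bash
python3 -c "
from h import *
delta(418.4,134.8,150)
for n in('scene','side'):
  for c in ('blue','yellow','red','green'): p=rim('cup_'+c,n)
  x0,y0=(220,90) if n=='scene' else (130,190)
  cv2.imwrite('pics/f'+n+'.png',cv2.resize(p[y0:y0+160,x0:x0+215],None,fx=3.5,fy=3.5,interpolation=cv2.INTER_CUBIC))"
```

```text
t 36.18 tcp [417.4 135.  156.3] yawY 100.58 zaxis [-0.0017 -0.     -1.    ] width 88.0 ft [ 0.5 -1.1  0.2]  need cm [-0.09 -0.04  0.63]
cup_blue scene 0.75 rim ((420.44146728515625, 135.562744140625), 24.639997482299805) z95 67.8 150
cup_yellow scene 0.65 rim ((488.9358825683594, 149.47059631347656), 26.020092010498047) z95 67.4 161
cup_red scene 0.84 rim ((555.3073120117188, 160.59136962890625), 25.098691940307617) z95 67.7 187
cup_green scene 0.92 rim ((624.5208129882812, 173.915283203125), 24.431610107421875) z95 67.8 211
cup_blue side 0.62 rim ((416.936767578125, 134.9393310546875), 24.114543914794922) z95 68.6 269
cup_yellow side 0.8 rim ((486.20489501953125, 147.32093811035156), 24.104110717773438) z95 68.1 264
cup_red side 0.71 rim ((554.8206176757812, 161.5128936767578), 24.489469528198242) z95 68.0 249
cup_green side 0.7 rim ((623.6134033203125, 174.66763305664062), 24.53818130493164) z95 68.3 246
```

View pics/fscene.png

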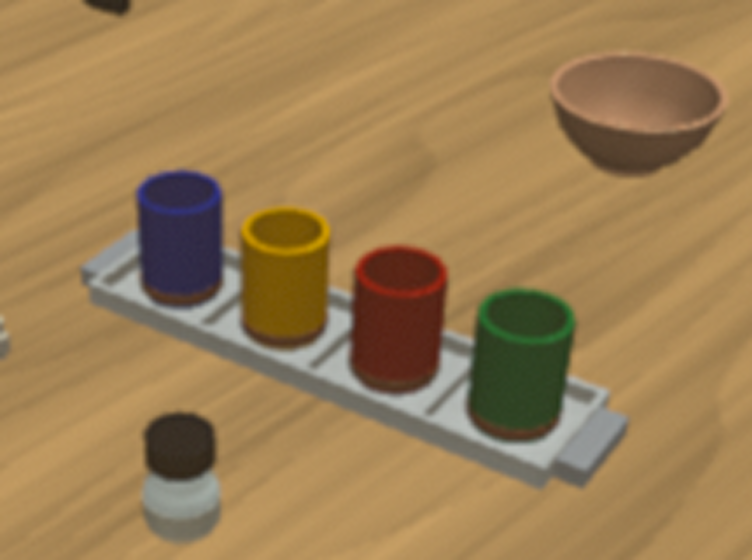

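View pics/fside.png

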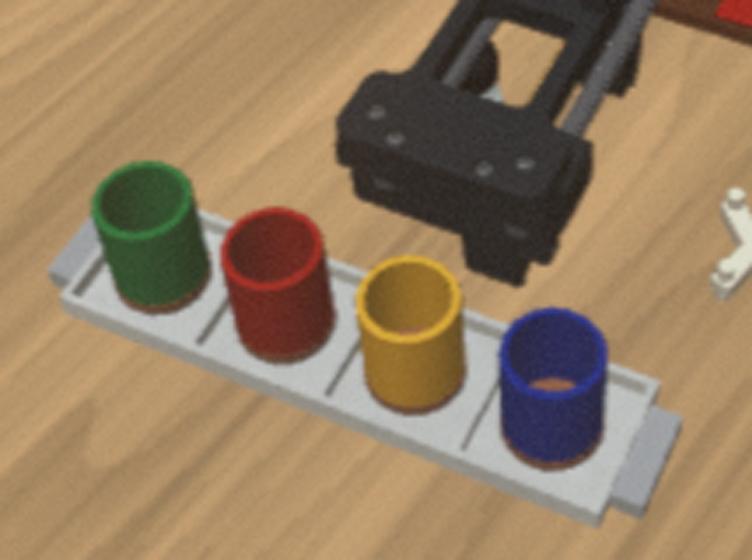

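```bash
python3 -c "
from station import ctrl
print(ctrl.close_job())"
```

```text
the job is handed in; nothing more can be done
None
```

I moved all four cups into the kiln rack in reverse order: green, nearest the robot, went to the farthest compartment, red to the third, yellow to the second and blue to the nearest. I handed the job in at about 36 s of the 102 s allowed, and the hand-in gives no verdict.

- **Position and height:** In both fixed cameras the cup rims are within about 3 mm of the compartment centres I worked out. The rims are about 68 mm above the table, so each cup stands on its floor.
- **Upright and clear:** In the pictures all four stand upright, with the gripper open and well above them. No force reading taken at the ends of the moves passed about 8 N.
- **Disagreement:** The cameras put the kiln rack's centre up to about 5 mm apart, the wrist camera differing most, so I used a blend. In the final pictures the cups look central, away from the compartment walls.

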